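Clamp a detector cartridge in its test jig with a slip-clutch thumbscrew

ROBOT

A 7-joint arm with a two-finger parallel gripper is mounted at the origin on the work surface. World frame = base frame: x ahead of the robot, y to its left, z up, the work surface at z = 0. Lengths are in m, angles in rad, forces in N, time in s.
With the tool pointing down it reaches from about 0.4 to 0.9 m from the base axis. Payload 5.5 kg.
Tool frame: the origin (TCP) lies midway between the tips of the shut fingers; the grasp point (between the pads) lies 19 mm behind it; z points along the fingers, y is the line along which they close (so a half turn about z gives the same grasp; the last joint's range is limited). The gripper opens to 85 mm and grips with 20 to 120 N. Pads are 22 mm wide; open, the fingers measure 114 mm over their backs; the gripper's body (76 mm by 85 mm) begins 54 mm behind the grasp point. The pads swing forward as they close: fully open they stand 13 mm farther back than shut.
Start: joints at [-1.087, 0.501, -0.427, 1.55, 0.221, 1.138, -0.21], TCP at [0.142, 0.634, 0.231] pointing down, gripper open.
Joint ranges: [-2.88, 2.88], [-0.31, 2.03], [-1.54, 1.56], [0.2, 2.42], [-1.41, 4.55], [0.19, 2.02], [-2.57, 2.57]. Speed limits (rad/s): [2.57, 2.57, 3.14, 3.14, 3.14, 3.14, 3.14].

INTERFACE

Orientations are given as [roll, pitch, yaw] about the fixed x, y, z axes, in that order (R = Rz(yaw) Ry(pitch) Rx(roll)).
In Python, from station import arm gives the robot as it stands.
- The arm moves only by the tool apply_moves, never from a script. Its argument "deltas" is a list of rows, each a list of 5 numbers: the gripper's target within -1 to 1 (shut at 1, half-way at 0, fully open at -1), then the shift along the tool's x, y, z in cm, then the turn about the tool's z in degrees. A call has exactly 8 rows; each row is the pose to reach, as a shift and turn from the pose commanded when the call began, along the tool's axes at that moment; what a row does not reach only later rows make up. A row lasts 1/12 s, in which the tool goes at most 41.7 mm and 7.16 degrees, less where a joint would pass 70% of its speed; a pose out of reach is approached as far as the arm can. A call with a gripper value outside its range is refused whole. The fingers move at their own pace and stop on an object; "force" is the grip in N (left out, the last holds). Time passes only in rows, so rows that repeat a pose let the fingers close, or fill a call up. It gives the time, the measured TCP pose, the force, the opening and the grip force at its end, in the units of the state.
- arm.get_obs(): the state, without advancing time (a new reading comes with each control period).
- arm.grab_frame(name): name is "side" or "top" or "wrist"; returns (picture, depth): 384x512x3 uint8, blue, green, red; 384x512 float32, m along the optical axis (not along the pixel's ray), 0 where there is no reading.
- arm.get_calibration(name): a dict with "intrinsics" (3x3 intrinsics, pixels), "eye" and "orientation" of the camera in the world. Camera axes: x right, y down, z forward; pixel columns grow to the right and rows downward; lengths in m; the calibration is good to about 2 mm. A picture is of the moment at which its call begins: read the wrist's pose just before it. get_calibration takes no time and is no camera call; for the wrist camera it gives the pose at the moment of the call.
- arm.sign_off(): hands the job in; it is judged then, once.
Trained networks look in the newest picture that a camera, given by its name, has taken for a name from the list of things; names that differ only in an ending like _2 or _b are one class to them, and where a whole thing is asked for, a point or a joint stands for the part that bears it (a point fixed in the world has none). Each returns a list of dicts, best first, with "score" (0 to 1); they miss things now and then, are a little off and sometimes report something else, mostly with a low value. They report only what shows in the picture. A call takes as long as a camera call.
- arm.trace(camera, thing): "pixels" (384x512 bool, what is visible of it) and "xy" ([column, row] as shares, 0 to 1, of the picture: columns of its width, rows of its height, amid what is visible of it).
- arm.landmark_of(camera, thing): "xy" ([column, row] as shares, 0 to 1, of the picture: columns of its width, rows of its height: a listed point, or the origin of a listed thing).
The state is a dict: "time_s": time; "joint_positions": joint angles; "joint_vel": joint speeds; "joint_torque": joint torques, N m; "tool_pos": TCP position; "orientation": TCP orientation; "force": force on the tool from outside, world axes, zero at the start; "moment": the same for the moment, N m; "finger_gap": opening from 0.0 (shut) to 1.0 (fully open); "grip_force": force on a finger pad.
Only numpy, scipy, OpenCV 4.12 (cv2) and the standard library are available. Lean on these libraries where they do the work, as an engineer would, in place of code of your own. Each camera call takes 0.05 s, during which the arm holds its last target. There are 200 camera calls.

TASK

Set the wide, low metal cartridge upright in the round pocket of the clamping jig, fully down and let go of, then swing the clamp arm home over it against its stop. Then turn the thumbscrew clockwise to clamp the cartridge and stop as soon as its clutch first slips: the knob must have slipped a little on its collar (some 10 degrees), but never more than about a tenth of a turn. Let go, leave it clamped, and leave everything else on the table where it is.

Things in the scene. Friction and masses are not known exactly. Their poses are not given: they have to be found in the camera images.
- cartridge_mid (a point): The detector cartridge to be clamped: a plain aluminium cylinder 44 mm across and 26 mm high with a dark band round its waist and a flat top with a thin amber ring (the wider, lower one of the two metal cylinders). It stands upright, loose, 0.2 kg; the point is its centre, half-way up (13 mm above its underside), z axis up.
- jig: The clamping jig, fixed to the table: an aluminium base 165 x 100 mm, 10 mm thick, with a 76 mm square seat block (top 30 mm above the table) holding a round pocket, and a post. Origin on the table under the pocket's centre; the post stands 85 mm from it along the jig's +x axis; z up.
- seat (a point): Centre of the mouth of the round pocket, level with the top of the seat block (30 mm above the table). The pocket is 48 mm across with a 2 mm chamfer and 8 mm deep: a cartridge fully down has its centre 5 mm above this point.
- swing_arm (a joint): Angle (rad) of the clamp arm about the vertical post axis: 0 = home against its stop, with the thumbscrew straight over the pocket; it grows as the arm is swung away, counter-clockwise seen from above (up to 1.7). The arm turns with slight friction (a push of about 3 to 5 N) and stays where it is left.
- clamp_pivot (a point): Point on the post axis at mid-height of the arm. The arm is an aluminium bar 26 mm wide, 14 mm thick (62 to 76 mm above the table), reaching 99 mm from the post axis, the screw axis 85 mm from the post axis. At joint value 0 it points along the jig's -x axis.
- clamp_flank (a point): Point at mid-height on the arm's outer flank, 55 mm from the post axis, on the side that is pushed to swing the arm home. Its y axis is square to that flank and points into the arm (the way to push), its x axis runs along the arm towards the post.
- knob_grip (a point): Centre of the thumbscrew's knob, on the vertical screw axis, at grip height. Ribbed black cylinder 32 mm across, 28 mm tall, its top 12 mm above this point, on the arm's end over a steel collar 41 mm across whose top is 17 mm below this point. It keeps its height when turned. Grip it firmly (some 40 N) at any angle. If gripped while the arm swings, it turns on the arm unless the hand turns with the arm.
- knob_mark (a point): White witness line on the knob's rim, 16 mm from the screw axis. Clockwise from above drives the nose under the arm down onto the cartridge: 0.3 to 2 rad free, differing each time, at about 0.18 N m drag; then, pressing, the torque climbs over some 0.2 rad by about 0.16 N m (felt in motion or at rest after small steps), and the clutch slips: the knob turns on, the collar stands still.
- collar_mark (a point): Black witness line on the collar under the knob (the collar turns with the screw), this point too 16 mm from the screw axis, in line with the knob's mark at the start. The sideways offset between the two marks shows how far the clutch has slipped: 1.6 mm for each 0.1 rad, 0 at the start.
- small_cartridge: a bystander: a slimmer, taller metal cylinder, 30 mm across and 34 mm high, standing near the cartridge; origin at the centre of its underside
- adapter: a bystander: stepped brass pipe adapter, 34 mm across and 46 mm high; origin at the centre of its underside
- driver: a bystander: screwdriver 190 mm long lying on the table
- spanner: a bystander: spanner 160 mm long lying on the table
- flask: a bystander: closed white bottle, 60 mm across and 130 mm high; origin at the centre of its underside

How it is judged:
On the way, in this order (a step that is already met when the one before it is completed fails the run):
1. the cartridge stands fully down in the pocket, let go of, with the clamp arm still swung away (horizontal distance between cartridge_mid and seat below 0.004 m and z of cartridge_mid in the frame of seat below 0.0075 m and angle between cartridge_mid's own z axis and vertical below 0.08 rad and value of joint swing_arm above 0.5 rad and contact force between the fingers and cartridge below 0.1 N), for 0.1 s.
2. the clamp arm is home against its stop over the seated cartridge, the clutch not yet slipped (horizontal distance between cartridge_mid and seat below 0.004 m and z of cartridge_mid in the frame of seat below 0.0075 m and angle between cartridge_mid's own z axis and vertical below 0.08 rad and value of joint swing_arm below 0.05 rad and horizontal distance between knob_mark and collar_mark below 0.0015 m), for 0.1 s.
3. the cartridge is clamped and the clutch has slipped for the first time (horizontal distance between cartridge_mid and seat below 0.004 m and z of cartridge_mid in the frame of seat below 0.0075 m and angle between cartridge_mid's own z axis and vertical below 0.08 rad and value of joint swing_arm below 0.05 rad and contact force between cartridge and jig above 40 N and horizontal distance between knob_mark and collar_mark above 0.0015 m), for 0.05 s.
At the end, for the whole second after the job is handed in: Cartridge upright, fully down in the pocket (4 mm off axis at most, centre under 7.5 mm above its mouth), at rest and pressed (forces on it above 40 N in all, i.e. 20 N clamping); arm within 0.05 rad of its stop; the two marks 1.5 to 9.9 mm apart (all of step 3 and horizontal distance between knob_mark and collar_mark below 0.0099 m and linear speed of cartridge below 0.01 m/s); the robot touches nothing.
It fails at once if the clutch slips by more than a tenth of a turn (marks more than 9.9 mm apart) (horizontal distance between knob_mark and collar_mark above 0.0099 m).
It fails at once if a bystander is moved by more than 20 mm (distance of any of small_cartridge, adapter, driver, spanner, flask from where it was at the start of the episode above 0.02 m).
It fails at once if the cartridge is tipped over (angle between cartridge_mid's own z axis and vertical above 0.7 rad).
It also fails if it takes over 72 s, if anything falls off the work surface, if the arm or the gripper's body presses on something with over 40 N, if the wrist force passes 120 N, or if a joint passes its speed limit or range.

## Working session

There is one attempt and no reset: what is moved stays moved. The work goes in short steps, Python scripts to look and compute and a tool call to move; the robot and the scene stay as the last step left them, time stands still between calls to the robot, and variables do not carry over. Pictures are saved under pics/ and viewed, at most 10 in all, crops included, and the job is handed in when it is done.

Besides the shell and the picture viewer there is one more tool, called after "Emit:" as name([rows], argument=value, ...), one row to a line, values as JSON. apply_moves: Moves the arm, as the interface text tells. Its arguments: {"type":"object","properties":{"deltas":{"type":"array","items":{"type":"array","items":{"type":"number"}}},"force":{"type":"number"}},"required":["deltas"]}

```bash
ls; mkdir -p pics
cat > h.py <<'E'
import numpy as np, cv2
from scipy.spatial.transform import Rotation as R
from station import arm
def cam(n):
    c=arm.get_calibration(n); K=np.array(c["intrinsics"]); o=np.array(c["orientation"])
    M=o if o.shape==(3,3) else R.from_euler("xyz",o).as_matrix()
    return K,np.array(c["eye"]),M
def ray(c,xy):
    K,e,M=c; d=M@np.linalg.solve(K,[xy[0]*512,xy[1]*384,1]); return e,d
def atz(c,xy,z):
    e,d=ray(c,xy); return e+d*(z-e[2])/d[2]
E
python3 - <<'E'
from h import *
o=arm.get_obs(); print(o)
print(arm.get_calibration("top"));print(arm.get_calibration("side"))
hs={"cartridge_mid":.013,"seat":.03,"clamp_pivot":.069,"clamp_flank":.069,"knob_grip":.09,"knob_mark":.1,"collar_mark":.073,"jig":0,"small_cartridge":0,"adapter":0,"flask":0,"driver":0.01,"spanner":0}
ims=[]
for n in("top","side"):
    im,d=arm.grab_frame(n); ims.append(im); c=cam(n)
    for t,z in hs.items():
        print(n,t,[(round(r["score"],2),np.round(r["xy"],3),np.round(atz(c,r["xy"],z),4)) for r in arm.landmark_of(n,t)[:2]])
cv2.imwrite("pics/a.png",ims[0]);cv2.imwrite("pics/b.png",ims[1])
E
```

```text
pics
{'time_s': 0.0, 'joint_positions': array([-1.08679371,  0.50184064, -0.42677135,  1.55147242,  0.22079562,
        1.13831834, -0.21026461]), 'joint_vel': array([-0.00114129,  0.00062064, -0.00025896, -0.00185816,  0.00132473,
        0.00137253, -0.00036177]), 'joint_torque': array([ 3.25710171e-04, -5.69534540e+01, -5.81608549e+00, -2.80925632e+01,
        1.06684925e-02,  1.21248979e-02, -9.29483946e-06]), 'tool_pos': array([0.1422574 , 0.63351162, 0.2302528 ]), 'orientation': array([-3.13960938e+00, -5.26021594e-05,  2.92086545e+00]), 'force': array([0.9479301 , 0.968382  , 0.04020485]), 'moment': array([-0.04430846, -0.02045303,  0.03568339]), 'grip_force': 0.0, 'finger_gap': 1.0046905390138947}
{'intrinsics': array([[395.20815272,   0.        , 257.47189796],
       [  0.        , 395.20815272, 190.27245162],
       [  0.        ,   0.        ,   1.        ]]), 'eye': array([0.39939386, 0.01168986, 1.34012575]), 'orientation': array([-2.9970206 , -0.01596146, -1.57308455])}
{'intrinsics': array([[429.25618107,   0.        , 252.31190905],
       [  0.        , 429.25618107
[... 2244 characters left out ...]
6398, -0.1565,  0.073 ])), (0.55, array([0.476, 0.405]), array([ 0.5977, -0.2075,  0.073 ]))]
side jig [(0.66, array([0.5  , 0.511]), array([ 0.5518, -0.0962, -0.    ]))]
side small_cartridge [(0.63, array([0.52, 0.68]), array([0.5111, 0.1556, 0.    ])), (0.43, array([0.504, 0.489]), array([ 0.5477, -0.1349, -0.    ]))]
side adapter [(0.45, array([0.504, 0.847]), array([0.523 , 0.3474, 0.    ]))]
side flask [(0.73, array([0.362, 0.66 ]), array([0.7377, 0.141 , 0.    ]))]
side driver [(0.52, array([0.591, 0.377]), array([ 0.4   , -0.3536,  0.01  ]))]
side spanner [(0.64, array([0.371, 0.845]), array([0.6902, 0.3552, 0.    ])), (0.43, array([0.498, 0.485]), array([ 0.5576, -0.1414,  0.    ]))]
```

View pics/a.png

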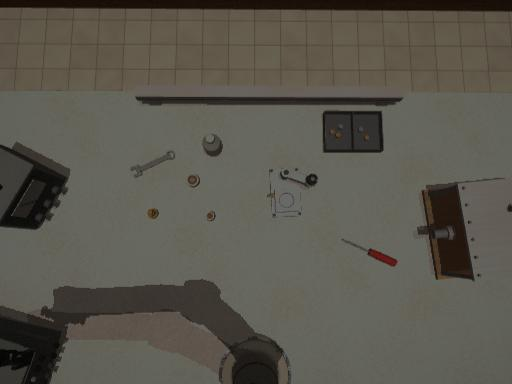

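View pics/b.png

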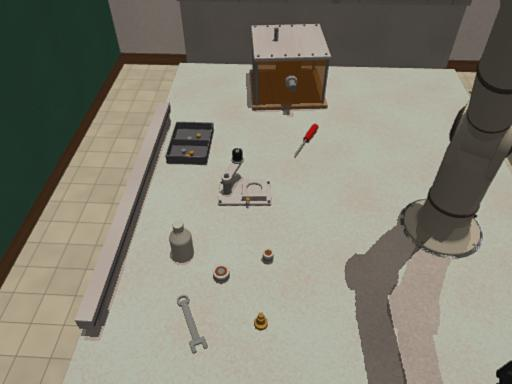

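The top view shows the cartridge at (193,180), the small cartridge at (210,216), the pocket at (287,200), the post at (284,174) and the knob at (312,180). The side view agrees: cartridge at (221,273), small cartridge at (268,256). I'll move over the cartridge next.

Emit:
apply_moves([
  [-1,-3.5,-1.9,0,0],
  [-1,-7.1,-3.8,0,0],
  [-1,-10.7,-5.7,0,0],
  [-1,-14.2,-7.6,0,0],
  [-1,-17.8,-9.5,0,0],
  [-1,-21.4,-11.4,0,0],
  [-1,-25,-13.4,0,0],
  [-1,-28.5,-15.3,0,0],
])

```text
time_s: 2.07
tool_pos: [0.3884, 0.4209, 0.2316]
orientation: [3.141, 0.0, 2.921]
force: [0.2, 1.1, 0.0]
finger_gap: 1.002
grip_force: 0.0
```

Emit:
apply_moves([
  [-1,-3.5,-1.9,0,0],
  [-1,-7.1,-3.8,0,0],
  [-1,-10.7,-5.7,0,0],
  [-1,-14.2,-7.6,0,0],
  [-1,-17.8,-9.5,0,0],
  [-1,-21.4,-11.4,0,0],
  [-1,-25,-13.4,0,0],
  [-1,-28.5,-15.3,0,0],
])

```text
time_s: 2.73
tool_pos: [0.633, 0.209, 0.2315]
orientation: [3.142, 0.0, 2.921]
force: [0.9, -0.0, -0.0]
finger_gap: 0.998
grip_force: 0.0
```

```bash
cat >> h.py <<'E'
def d(p,yaw=None):
    "delta row (cm, deg) from measured pose to TCP target"
    o=arm.get_obs(); y=o["orientation"][2]; v=np.array(p)-o["tool_pos"]
    x=[np.cos(y)*v[0]+np.sin(y)*v[1],np.sin(y)*v[0]-np.cos(y)*v[1],-v[2]]
    t=0 if yaw is None else -np.degrees((yaw-y+np.pi)%(2*np.pi)-np.pi)
    return np.round(np.append(np.array(x)*100,t),2)
def look(n,hs,k=2):
    c=cam(n)
    for t,z in hs.items():
        print(n,t,[(round(float(r["score"]),2),np.round(np.array(r["xy"])*[512,384]).astype(int).tolist(),np.round(atz(c,r["xy"],z),4).tolist()) for r in arm.landmark_of(n,t)[:k]])
E
python3 - <<'E'
from h import *
K,e,M=cam("wrist"); o=arm.get_obs(); print(K[0,0],e,M,o["joint_positions"])
im,dp=arm.grab_frame("wrist"); cv2.imwrite("pics/c.png",im)
look("wrist",{"cartridge_mid":.013,"small_cartridge":0,"flask":0})
c=cam("wrist")
for r in arm.trace("wrist","cartridge_mid")[:2]:
    m=r["pixels"]; print(r["score"],m.sum())
    v,u=np.nonzero(m&(dp>0)); z=dp[v,u]; P=(M@(np.linalg.inv(K)@np.c_[u,v,np.ones(len(u))].T*z)).T+e
    top=P[P[:,2]>.022]; print(len(top),top.min(0),top.max(0),cv2.minEnclosingCircle(top[:,:2].astype(np.float32)),np.median(top,0))
E
```

```text
279.1803331003027 [0.55721874 0.22656809 0.37386864] [[ 2.18924031e-01  9.29945481e-01  2.95421175e-01]
 [ 9.75741606e-01 -2.08886435e-01 -6.55345347e-02]
 [ 7.65931551e-04  3.02601816e-01 -9.53116758e-01]] [-0.20164299  0.50567621 -0.22452915  1.51030917  0.11929973  1.13860266
  0.90076952]
wrist cartridge_mid [(0.96, [255, 165], [0.6395, 0.2021, 0.013])]
wrist small_cartridge [(0.71, [183, 77], [0.5145, 0.1399, 0.0]), (0.7, [357, 182], [0.6981, 0.3333, 0.0])]
wrist flask [(0.84, [227, 246], [0.7537, 0.1323, -0.0])]
0.58 932
886 [0.60679437 0.19045366 0.02212906] [0.64971241 0.23176493 0.02879877] ((0.6284838318824768, 0.2115454524755478), 0.021878233179450035) [0.62766554 0.21164406 0.02613172]
0.25 1707Traceback (most recent call last):
  File "<stdin>", line 9, in <module>
    return umr_minimum(a, axis, None, out, keepdims, initial, where)
ValueError: zero-size array to reduction operation minimum which has no identity
```

View pics/c.png

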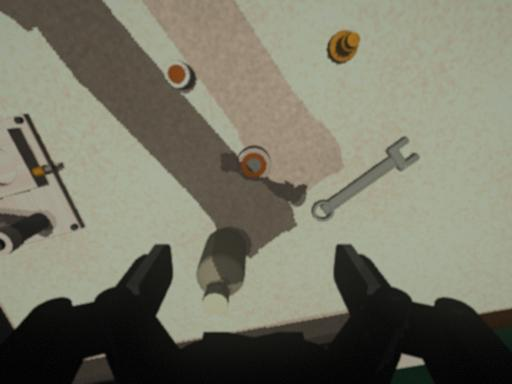

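The wrist view shows the cartridge at (254,162), the small cartridge at (180,75) and the flask near (222,270). The landmark and mask fixes disagree by 11 mm, probably because the arm was still settling, so I'll measure again.

```bash
cat >> h.py <<'E'
def grab(n):
    c=cam(n); im,dp=arm.grab_frame(n); return c,im,dp
def pts(c,dp,m):
    K,e,M=c; v,u=np.nonzero(m&(dp>0)); return (M@(np.linalg.inv(K)@np.c_[u,v,np.ones(len(u))].T*dp[v,u])).T+e
E
python3 - <<'E'
from h import *
c,im,dp=grab("wrist"); print(c[0],c[1],arm.get_obs()["tool_pos"],arm.get_obs()["joint_vel"].round(3))
look("wrist",{"cartridge_mid":.013})
r=arm.trace("wrist","cartridge_mid")[0]; P=pts(c,dp,r["pixels"]); v,u=np.nonzero(r["pixels"]); print(u.mean(),v.mean(),r["score"])
top=P[(P[:,2]>.022)&(P[:,2]<.03)]; print(len(top),cv2.minEnclosingCircle(top[:,:2].astype(np.float32)),np.median(top,0))
print(atz(c,[u.mean()/512,v.mean()/384],.02), dp[int(v.mean()),int(u.mean())])
p=cv2.minEnclosingCircle(top[:,:2].astype(np.float32))[0]
print(d([p[0],p[1],.1],np.pi))
E
```

```text
[[279.1803331    0.         252.76582079]
 [  0.         279.1803331  193.16157918]
 [  0.           0.           1.        ]] [0.55556067 0.22860705 0.37343892] [0.63047036 0.2123539  0.23113979] [-0.017 -0.008 -0.012  0.007 -0.     0.001 -0.001]
wrist cartridge_mid [(0.67, [254, 164], [0.6278, 0.2158, 0.013])]
251.67303822937626 165.6317907444668 0.8
901 ((0.6286528706550598, 0.21124348044395447), 0.021961964666843414) [0.62780099 0.21148784 0.02613639]
[0.62794747 0.21134127 0.02      ] 0.3526849
[  0.12  -0.21  13.15 -12.47]
```

Emit:
apply_moves([
  [-1,0,-0.1,2,0],
  [-1,0.1,-0.2,5,0],
  [-1,0.1,-0.2,8,0],
  [-1,0.1,-0.2,11,0],
  [-1,0.1,-0.2,13,0],
  [-1,0.1,-0.2,14,0],
  [-1,0.1,-0.2,14,0],
  [-1,0.1,-0.2,14,0],
])

```text
time_s: 3.8
tool_pos: [0.6299, 0.2102, 0.0918]
orientation: [3.141, -0.0, 2.922]
force: [0.4, 0.2, 1.0]
finger_gap: 0.998
grip_force: 0.0
```

Run:
```python
from h import *
print(d([.6285,.2112,.01]))
c,im,dp=grab("wrist")
r=arm.trace("wrist","cartridge_mid")[0]; P=pts(c,dp,r["pixels"])
top=P[(P[:,2]>.022)&(P[:,2]<.03)]; q=cv2.minEnclosingCircle(top[:,:2].astype(np.float32)); print(r["score"],len(top),q)
print(d([*q[0],.01]))
```

```text
[0.16 0.07 8.18 0.  ]
0.68 2222 ((0.62822026014328, 0.2113015204668045), 0.021991964429616928)
[0.33 0.04 8.34 0.  ]
```

Emit:
apply_moves([
  [-1,0.2,0,2,0],
  [-1,0.2,0,4.5,0],
  [-1,0.2,0,6.5,0],
  [-1,0.2,0,7.8,0],
  [-1,0.2,0,8.2,0],
  [-1,0.2,0,8.2,0],
  [0.3,0.2,0,8.2,0],
  [1,0.2,0,8.2,0],
], force=50)

```text
time_s: 4.57
tool_pos: [0.6296, 0.2101, 0.0111]
orientation: [3.14, 0.002, 2.921]
force: [0.1, 0.1, -0.5]
finger_gap: 0.747
grip_force: 0.0
```

Emit:
apply_moves([
  [1,0,0,0,0],
  [1,0,0,0,0],
  [1,0,0,0,0],
  [1,0,0,0,0],
  [1,0,0,-2,0],
  [1,0,0,-5,0],
  [1,0,0,-8,0],
  [1,0,0,-10,0],
])

```text
time_s: 5.23
tool_pos: [0.6291, 0.21, 0.1123]
orientation: [3.14, 0.002, 2.921]
force: [0.3, -0.3, -0.1]
finger_gap: 0.488
grip_force: 51.0
```

Emit:
apply_moves([
  [1,0.3,-3,-3,0],
  [1,0.6,-7,-6,0],
  [1,0.9,-11,-9,0],
  [1,1.2,-15,-9,0],
  [1,1.5,-19,-9,0],
  [1,1.8,-22,-9,0],
  [1,1.8,-24,-9,0],
  [1,1.8,-24,-9,0],
])

```text
time_s: 5.9
tool_pos: [0.5563, -0.0286, 0.1997]
orientation: [-3.138, 0.0, 2.911]
force: [0.1, 0.5, -0.7]
finger_gap: 0.493
grip_force: 51.2
```

Run:
```python
from h import *
arm.grab_frame("wrist")
c,im,dp=grab("wrist"); cv2.imwrite("pics/d.png",im)
print(arm.get_obs()["tool_pos"],arm.get_obs()["finger_gap"])
hs={"seat":.03,"clamp_pivot":.069,"clamp_flank":.069,"knob_grip":.095,"jig":0,"knob_mark":.107,"collar_mark":.078}
look("wrist",hs)
P=pts(c,dp,np.ones(dp.shape,bool)); print(np.histogram(P[(P[:,0]>.45)&(P[:,0]<.7)&(P[:,1]<-.02)&(P[:,1]>-.25),2],bins=np.arange(0,.14,.004)))
np.savez("d.npz",K=c[0],e=c[1],M=c[2],dp=dp,im=im)
arm.grab_frame("top");look("top",{"seat":.03,"jig":0,"clamp_pivot":.069})
```

```text
[ 0.5577831  -0.02191409  0.19971034] 0.49324352174893205
wrist seat [(0.76, [186, 192], [0.5605, -0.1018, 0.03])]
wrist clamp_pivot [(0.75, [201, 271], [0.6437, -0.1004, 0.069]), (0.17, [192, 184], [0.5432, -0.0809, 0.069])]
wrist clamp_flank [(0.61, [157, 279], [0.6426, -0.1516, 0.069])]
wrist knob_grip [(0.68, [116, 284], [0.6237, -0.1808, 0.095])]
wrist jig [(0.79, [192, 185], [0.5607, -0.1017, 0.0])]
wrist knob_mark [(0.65, [92, 291], [0.6188, -0.1985, 0.107]), (0.49, [186, 194], [0.5426, -0.0784, 0.107])]
wrist collar_mark [(0.8, [110, 267], [0.611, -0.1919, 0.078])]
(array([7163,   76, 2707,  153,   66, 1315,  256, 2750,    2,    0,    0,
          0,    0,    0,    0,   25,  107,   99,  496,  290,  274,   28,
         85,   72,   73,   81,   69,   84,  390,    0,    0,    0,    0,
          0]), array([0.   , 0.004, 0.008, 0.012, 0.016, 0.02 , 0.024, 0.028, 0.032,
       0.036, 0.04 , 0.044, 0.048, 0.052, 0.056, 0.06 , 0.064, 0.068,
       0.072, 0.076, 0.08 , 0.084, 0.088, 0.092, 0.096, 0.1  , 0.104,
       0.108, 0.112, 0.116, 0.12 , 0.124, 0.128, 0.132, 0.136]))
top seat [(0.68, [283, 201], [0.5532, -0.0938, 0.03]), (0.23, [285, 201], [0.5532, -0.101, 0.03])]
top jig [(0.56, [287, 199], [0.5654, -0.1128, 0.0])]
top clamp_pivot [(0.77, [285, 173], [0.6419, -0.0996, 0.069]), (0.71, [287, 199], [0.5542, -0.1047, 0.069])]
```

View pics/d.png

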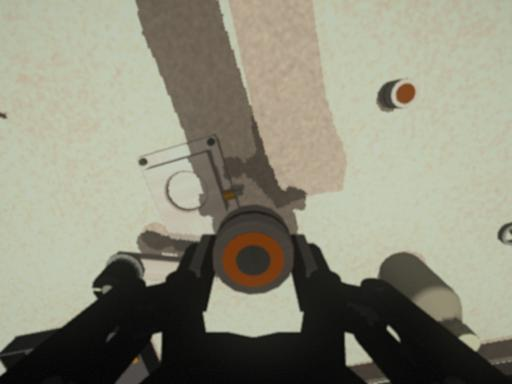

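The picture shows the pocket at (187,191), the knob at (122,270) and the held cartridge at (253,260), upright. I'll fit the pocket and knob from the depth data.

Run:
```python
from h import *
f=np.load("d.npz"); P=pts((f["K"],f["e"],f["M"]),f["dp"],np.ones((384,512),bool))
near=lambda p,r:np.hypot(*(P[:,:2]-p).T)<r
fl=P[near([.558,-.1],.03)&(P[:,2]>.019)&(P[:,2]<.0265)]
print("floor",len(fl),cv2.minEnclosingCircle(fl[:,:2].astype(np.float32)),np.median(fl,0))
s=P[near([.558,-.1],.06)&(P[:,2]>.027)&(P[:,2]<.034)]; print("seat",len(s),cv2.minAreaRect(s[:,:2].astype(np.float32)),np.median(s[:,2]))
k=P[near([.62,-.19],.05)&(P[:,2]>.110)&(P[:,2]<.12)]; print("knob",len(k),cv2.minEnclosingCircle(k[:,:2].astype(np.float32)),np.median(k[:,2]))
b=P[near([.6,-.1],.12)&(P[:,2]>.008)&(P[:,2]<.0125)]; print("base",cv2.minAreaRect(b[:,:2].astype(np.float32)))
o=f["im"]; 
# pocket rim ring in image: hough
g=cv2.cvtColor(o,cv2.COLOR_BGR2GRAY); h=cv2.HoughCircles(g[150:230,140:235],cv2.HOUGH_GRADIENT,1,20,param1=100,param2=12,minRadius=14,maxRadius=28)
c=(f["K"],f["e"],f["M"])
if h is not None:
    for q in h[0][:3]: print(q,atz(c,[(q[0]+140.5)/512,(q[1]+150.5)/384],.03))
```

```text
floor 1206 ((0.5591987371444702, -0.10600251704454422), 0.02438995987176895) [ 0.55993686 -0.10693516  0.0218801 ]
seat 2834 ((0.5591524243354797, -0.10197044909000397), (0.0766352117061615, 0.083757184445858), 3.140336036682129) 0.029754477243127325
knob 439 ((0.6137029528617859, -0.18179334700107574), 0.01712338626384735) 0.11360730086731965
base ((0.5765835642814636, -0.10449448227882385), (0.1401129961013794, 0.1000983715057373), 3.1629719734191895)
[42.5 37.5 18. ] [ 0.55366698 -0.10700252  0.03      ]
```

```bash
cat > jig.py <<'E'
from h import *
for i in range(2):
    c,im,dp=grab("wrist"); o=arm.get_obs(); print(o["tool_pos"],o["orientation"],np.abs(o["joint_vel"]).max())
    P=pts(c,dp,np.ones((384,512),bool))
    near=lambda p,r:np.hypot(*(P[:,:2]-p).T)<r
    fl=P[near([.559,-.105],.03)&(P[:,2]>.019)&(P[:,2]<.0265)]
    print("floor",len(fl),cv2.minEnclosingCircle(fl[:,:2].astype(np.float32)),np.median(fl,0))
    s=P[near([.558,-.1],.06)&(P[:,2]>.027)&(P[:,2]<.034)]; print("seat",len(s),cv2.minAreaRect(s[:,:2].astype(np.float32)))
    b=P[near([.6,-.1],.12)&(P[:,2]>.008)&(P[:,2]<.0125)]; print("base",cv2.minAreaRect(b[:,:2].astype(np.float32)))
    k=P[near([.62,-.19],.05)&(P[:,2]>.110)&(P[:,2]<.12)]; print("knob",len(k),cv2.minEnclosingCircle(k[:,:2].astype(np.float32)),np.median(k[:,2]))
m=(P[:,2]>.085)&(P[:,2]<.2)&near(o["tool_pos"][:2],.03)
# held cartridge top: flat area
h=P[m]; print("held z hist",np.histogram(h[:,2],bins=np.arange(.185,.25,.004)))
E
python3 jig.py
```

```text
[ 0.55800101 -0.02046572  0.19919993] [-3.14158091e+00 -1.76050374e-04  2.92121805e+00] 0.002764170885579411
floor 1213 ((0.5597103834152222, -0.10629620403051376), 0.024053987115621567) [ 0.5597596  -0.10704346  0.02184562]
seat 2855 ((0.5593540072441101, -0.10551033169031143), (0.076714888215065, 0.07652619481086731), 3.0882303714752197)
base ((0.5784016251564026, -0.1042727530002594), (0.14362241327762604, 0.10003487020730972), 2.9421091079711914)
knob 556 ((0.6134893894195557, -0.1814803183078766), 0.017311841249465942) 0.11370423006419182
[ 0.55799163 -0.02060484  0.19920477] [-3.14156907e+00 -1.68543479e-04  2.92098170e+00] 0.002702359527433324
floor 1217 ((0.5596844553947449, -0.10607509315013885), 0.02406858466565609) [ 0.55998593 -0.10697803  0.02184629]
seat 2851 ((0.5588245987892151, -0.09970584511756897), (0.07619300484657288, 0.08872894942760468), 3.115557909011841)
base ((0.5780761241912842, -0.10431147366762161), (0.1430245041847229, 0.10002049803733826), 2.945453405380249)
knob 554 ((0.6146228909492493, -0.18189695477485657), 0.01766611821949482) 0.11368079307233099
held z hist (array([  4, 135, 156,  71,   0,   0,   0,   0,   0,   0,   0,   0,   0,
         0,   0,   0]), array([0.185, 0.189, 0.193, 0.197, 0.201, 0.205, 0.209, 0.213, 0.217,
       0.221, 0.225, 0.229, 0.233, 0.237, 0.241, 0.245, 0.249]))
```

Emit:
apply_moves([
  [1,-0.7,-2.8,-1,0],
  [1,-1.4,-5.6,-3,0],
  [1,-2.0,-7.8,-6,0],
  [1,-2.1,-8.3,-9,0],
  [1,-2.1,-8.3,-11.5,0],
  [1,-2.1,-8.3,-11.5,0],
  [1,-2.1,-8.3,-11.5,0],
  [1,-2.1,-8.3,-11.5,0],
])

```text
time_s: 7.32
tool_pos: [0.5598, -0.106, 0.3135]
orientation: [-3.142, -0.001, 2.921]
force: [-0.2, 0.6, -1.5]
finger_gap: 0.494
grip_force: 51.2
```

I got the z sign wrong and went up; no harm done. Now I'll descend.

Emit:
apply_moves([
  [1,0,0,3,0],
  [1,0,0,7,0],
  [1,0,0,11,0],
  [1,0,0,15,0],
  [1,0,0,19,0],
  [1,0,0,22,0],
  [1,0,0,24,0],
  [1,0,0,24,0],
])

```text
time_s: 7.98
tool_pos: [0.5544, -0.1049, 0.0677]
orientation: [-3.141, -0.013, 2.922]
force: [-1.3, 0.1, -1.1]
finger_gap: 0.491
grip_force: 51.2
```

Run:
```python
from h import *
arm.grab_frame("top")
print(arm.get_obs()["tool_pos"],d([.5595+.0007,-.1057-.0002,.033]))
```

```text
[ 0.55655655 -0.10523895  0.07048773] [-0.37  0.01  3.75  0.  ]
```

Still settling; I'll rest a moment, then lower gently.

Emit:
apply_moves([
  [1,0,0,0,0],
  [1,0,0,0,0],
  [1,0,0,0,0],
  [1,0,0,0.4,0],
  [1,0,0,0.8,0],
  [1,0,0,1.2,0],
  [1,0,0,1.5,0],
  [1,0,0,1.5,0],
])

```text
time_s: 8.7
tool_pos: [0.5596, -0.1062, 0.0585]
orientation: [-3.142, -0.001, 2.921]
force: [0.2, -0.3, -1.5]
finger_gap: 0.493
grip_force: 51.2
```

Run:
```python
from h import *
print(arm.get_obs()["tool_pos"],d([.5595+.0007,-.1057-.0002,.033]))
```

```text
[ 0.55963357 -0.10620038  0.05845675] [-0.05  0.04  2.55  0.  ]
```

Emit:
apply_moves([
  [1,0,0,0.5,0],
  [1,0,0,1,0],
  [1,0,0,1.4,0],
  [1,0,0,1.7,0],
  [1,0,0,2.0,0],
  [1,0,0,2.3,0],
  [1,0,0,2.5,0],
  [1,0,0,2.5,0],
])

```text
time_s: 9.37
tool_pos: [0.56, -0.1062, 0.0338]
orientation: [-3.142, -0.001, 2.921]
force: [-0.1, 1.4, -1.1]
finger_gap: 0.489
grip_force: 51.2
```

Emit:
apply_moves([
  [1,0,0,0.1,0],
  [1,0,0,0.1,0],
  [-0.3,0,0,0.1,0],
  [-0.5,0,0,0.1,0],
  [-1,0,0,0.1,0],
  [-1,0,0,0.1,0],
  [-1,0,0,0.1,0],
  [-1,0,0,0.1,0],
])

```text
time_s: 10.03
tool_pos: [0.5604, -0.1063, 0.0334]
orientation: [3.142, 0.0, 2.921]
force: [-0.0, -0.4, -0.2]
finger_gap: 0.999
grip_force: 0.0
```

Emit:
apply_moves([
  [-1,0,0,0,0],
  [-1,0,0,-1,0],
  [-1,0,0,-3,0],
  [-1,0,0,-6,0],
  [-1,0,0,-9,0],
  [-1,0,0,-12,0],
  [-1,0,0,-14,0],
  [-1,0,0,-14,0],
])

```text
time_s: 10.7
tool_pos: [0.5638, -0.1068, 0.1793]
orientation: [3.141, 0.009, 2.921]
force: [0.2, 0.8, 0.1]
finger_gap: 1.002
grip_force: 0.0
```

Run:
```python
from h import *
for i in range(6): arm.grab_frame("top")
c,im,dp=grab("wrist"); cv2.imwrite("pics/e.png",im)
P=pts(c,dp,np.ones((384,512),bool)); print(arm.get_obs()["tool_pos"])
near=lambda p,r:np.hypot(*(P[:,:2]-p).T)<r
t=P[near([.5595,-.1057],.035)&(P[:,2]>.04)]; print(np.histogram(t[:,2],bins=np.arange(.04,.07,.003)))
t=t[t[:,2]<.056]; print(cv2.minEnclosingCircle(t[:,:2].astype(np.float32)),np.median(t,0))
look("wrist",{"cartridge_mid":.035,"clamp_flank":.069,"clamp_pivot":.069})
k=P[near([.62,-.19],.05)&(P[:,2]>.110)&(P[:,2]<.12)]; print("knob",len(k),cv2.minEnclosingCircle(k[:,:2].astype(np.float32)))
a=P[near([.63,-.14],.08)&(P[:,2]>.072)&(P[:,2]<.079)]; print("arm",len(a),cv2.minAreaRect(a[:,:2].astype(np.float32)))
p=P[near([.644,-.1],.03)&(P[:,2]>.079)]; print("post",len(p),cv2.minEnclosingCircle(p[:,:2].astype(np.float32)),p[:,2].max() if len(p) else 0)
```

```text
[ 0.55927294 -0.10607586  0.17192169]
(array([  19,   28, 1264,  163,    0,    0,    0,    0,    0,    0]), array([0.04 , 0.043, 0.046, 0.049, 0.052, 0.055, 0.058, 0.061, 0.064,
       0.067, 0.07 ]))
((0.5595706701278687, -0.105550616979599), 0.022045057266950607) [ 0.55804846 -0.10532819  0.04805671]
wrist cartridge_mid [(0.81, [254, 186], [0.562, -0.1044, 0.035])]
wrist clamp_flank [(0.56, [220, 277], [0.6389, -0.1576, 0.069])]
wrist clamp_pivot [(0.71, [276, 270], [0.644, -0.1007, 0.069])]
knob 916 ((0.6161234378814697, -0.18105241656303406), 0.017225978896021843)
arm 1888 ((0.6276828646659851, -0.14086976647377014), (0.11782614141702652, 0.03185664117336273), 68.00689697265625)
post 223 ((0.6427756547927856, -0.10057643800973892), 0.014509744942188263) 0.08436276160492898
```

View pics/e.png

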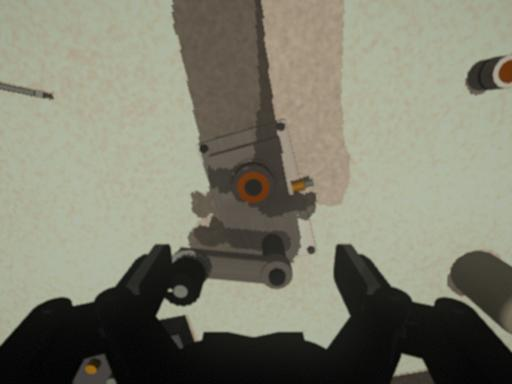

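The cartridge is seated: its top is at z = 48 mm, centred on the pocket (image 253,186). The arm runs from the post (277,275) to the knob (185,280), swung about 1.16 rad. I'll shut the fingers, go to the outer flank side and lower.

Emit:
apply_moves([
  [1,-2,-0.6,0,0],
  [1,-5,-1.6,0,0],
  [1,-8,-2.6,0,0],
  [1,-10.5,-3.4,0,0],
  [1,-11.5,-3.7,0,0],
  [1,-11.5,-3.7,0,0],
  [1,-11.5,-3.7,0,0],
  [1,-11.5,-3.7,0,0],
])

```text
time_s: 11.87
tool_pos: [0.6634, -0.1666, 0.1726]
orientation: [3.141, -0.002, 2.922]
force: [0.1, 0.7, -0.7]
finger_gap: -0.001
grip_force: 0.0
```

Emit:
apply_moves([
  [1,0,0,2,0],
  [1,0,0,4.5,0],
  [1,0,0,7,0],
  [1,0,0,9,0],
  [1,0,0,10.5,0],
  [1,0,0,10.5,0],
  [1,0,0,10.5,0],
  [1,0,0,10.5,0],
])

```text
time_s: 12.53
tool_pos: [0.6653, -0.1675, 0.0698]
orientation: [3.141, 0.002, 2.921]
force: [-0.0, 0.4, 0.9]
finger_gap: 0.003
grip_force: 0.0
```

Run:
```python
from h import *
o=arm.get_obs();print(o["tool_pos"],o["force"],o["finger_gap"],o["joint_positions"])
pv=np.array([.6445,-.1011])
for f in range(250,180,-7):
    a=np.radians(f);u=np.array([np.cos(a),np.sin(a)]);n=np.array([-u[1],u[0]])
    p=pv+.055*u+.028*n
    print(f,d([*p,.067]),p)
```

```text
[ 0.66532339 -0.16745102  0.06975684] [-0.04282281  0.40874286  0.93493858] 0.002810335588883584 [ 0.28518702  0.70325626 -0.11319396  1.57076328  0.0955042   0.87099323
  1.48749224]
250 [1.41 0.21 0.28 0.  ] [ 0.65200029 -0.16235966]
243 [ 2.14 -0.    0.28  0.  ] [ 0.64447871 -0.16281709]
236 [ 2.88 -0.12  0.28  0.  ] [ 0.63695744 -0.16235447]
229 [ 3.63 -0.15  0.28  0.  ] [ 0.62954862 -0.16097868]
222 [ 4.38 -0.09  0.28  0.  ] [ 0.62236269 -0.15871024]
215 [5.12 0.07 0.28 0.  ] [ 0.61550678 -0.15558296]
208 [5.83 0.31 0.28 0.  ] [ 0.60908309 -0.15164347]
201 [6.51 0.64 0.28 0.  ] [ 0.60318738 -0.14695049]
194 [7.14 1.05 0.28 0.  ] [ 0.59790755 -0.14157398]
187 [7.72 1.53 0.28 0.  ] [ 0.5933223  -0.13559411]
```

Emit:
apply_moves([
  [1,0.8,0.1,0.1,0],
  [1,1.4,0.1,0.2,0],
  [1,2.1,0,0.2,0],
  [1,2.9,-0.1,0.2,0],
  [1,3.6,-0.15,0.2,0],
  [1,4.4,-0.1,0.2,0],
  [1,5.1,0.1,0.2,0],
  [1,5.1,0.1,0.2,0],
])

```text
time_s: 13.2
tool_pos: [0.6144, -0.1552, 0.0673]
orientation: [-3.141, 0.001, 2.921]
force: [2.0, -1.5, 1.6]
finger_gap: 0.0
grip_force: 1.1
```

Emit:
apply_moves([
  [1,0.35,0.1,0,0],
  [1,0.7,0.2,0,0],
  [1,1.05,0.4,0,0],
  [1,1.4,0.55,0,0],
  [1,1.7,0.75,0,0],
  [1,2.0,0.95,0,0],
  [1,2.0,0.95,0,0],
  [1,2.0,0.95,0,0],
])

```text
time_s: 13.87
tool_pos: [0.5966, -0.1416, 0.0662]
orientation: [-3.141, -0.001, 2.921]
force: [0.9, -1.7, 2.9]
finger_gap: -0.002
grip_force: 1.4
```

Run:
```python
from h import *
o=arm.get_obs();print(o["tool_pos"],o["force"])
arm.grab_frame("top")
look("top",{"knob_grip":.102,"clamp_pivot":.069,"seat":.03})
c,im,dp=grab("top"); P=pts(c,dp,np.ones((384,512),bool))
k=P[(np.hypot(*(P[:,:2]-[.575,-.12]).T)<.07)&(P[:,2]>.105)&(P[:,2]<.122)]; print(len(k),np.median(k,0))
cv2.imwrite("pics/f.png",cv2.resize(im[140:230,250:350],None,fx=6,fy=6))
```

```text
[ 0.59664525 -0.14161371  0.06615055] [ 0.91911874 -1.69341992  2.88782148]
top knob_grip [(0.66, [293, 200], [0.5482, -0.1198, 0.102])]
top clamp_pivot [(0.64, [282, 170], [0.652, -0.09, 0.069]), (0.51, [213, 214], [0.5073, 0.1333, 0.069])]
top seat [(0.65, [285, 201], [0.5523, -0.1011, 0.03])]
90 [ 0.56011021 -0.12266165  0.11315696]
```

View pics/f.png

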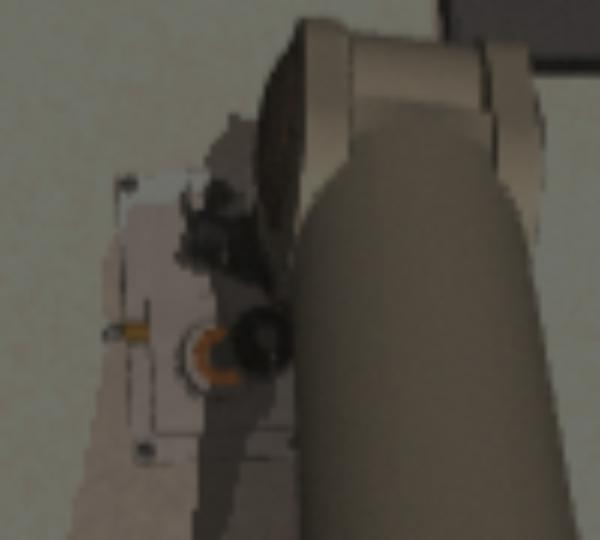

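The knob at (263,340) in the crop still covers only part of the amber ring, with about 0.2 rad left to home.

Emit:
apply_moves([
  [1,0.05,0.2,0,0],
  [1,0.1,0.35,0,0],
  [1,0.15,0.5,0,0],
  [1,0.2,0.65,0,0],
  [1,0.25,0.8,0,0],
  [1,0.3,0.95,0,0],
  [1,0.3,0.95,0,0],
  [1,0.3,0.95,0,0],
])

```text
time_s: 14.78
tool_pos: [0.5941, -0.1331, 0.0656]
orientation: [-3.14, -0.004, 2.92]
force: [-4.2, -3.6, 4.9]
finger_gap: -0.002
grip_force: 2.8
```

Emit:
apply_moves([
  [1,0,0.05,0,0],
  [1,0,0.1,0,0],
  [1,0,0.15,0,0],
  [1,0,0.2,0,0],
  [1,0,0.25,0,0],
  [1,0,0.25,0,0],
  [1,0,0.25,0,0],
  [1,0,0.25,0,0],
])

```text
time_s: 15.45
tool_pos: [0.5941, -0.131, 0.0654]
orientation: [-3.139, -0.005, 2.92]
force: [-4.3, -4.9, 4.0]
finger_gap: 0.003
grip_force: 3.1
```

Run:
```python
from h import *
c,im,dp=grab("top"); P=pts(c,dp,np.ones((384,512),bool))
k=P[(np.hypot(*(P[:,:2]-[.56,-.11]).T)<.05)&(P[:,2]>.105)&(P[:,2]<.122)]; print(len(k),np.median(k,0),k.min(0),k.max(0))
```

```text
88 [ 0.55706197 -0.10548648  0.11309706] [ 0.54116454 -0.12004712  0.10535024] [ 0.5881963  -0.0912634   0.11988854]
```

Emit:
apply_moves([
  [1,0,0.05,0,0],
  [1,0,0.1,0,0],
  [1,0,0.15,0,0],
  [1,0,0.2,0,0],
  [1,0,0.25,0,0],
  [1,0,0.25,0,0],
  [1,0,0.25,0,0],
  [1,0,0.25,0,0],
])

```text
time_s: 16.17
tool_pos: [0.5941, -0.1302, 0.0653]
orientation: [-3.137, -0.006, 2.919]
force: [-4.3, -8.5, 4.8]
finger_gap: 0.004
grip_force: 4.4
```

Emit:
apply_moves([
  [1,0,0.1,0,0],
  [1,0,0.2,0,0],
  [1,0,0.3,0,0],
  [1,0,0.3,0,0],
  [1,0,0.3,0,0],
  [1,0,0.3,0,0],
  [1,0,0.3,0,0],
  [1,0,0.3,0,0],
])

```text
time_s: 16.83
tool_pos: [0.5942, -0.1299, 0.0654]
orientation: [-3.135, -0.006, 2.917]
force: [-6.1, -12.5, 5.2]
finger_gap: 0.0
grip_force: 6.5
```

At the stop: the force climbs while the tool no longer moves. I'll back off, rise and go over the knob.

Emit:
apply_moves([
  [1,0,-1,0,0],
  [1,0,-2.5,0,0],
  [1,0,-4,0,0],
  [1,0,-4,-2,0],
  [1,0,-4,-5,0],
  [1,0,-4,-9,0],
  [-1,0,-4,-12,0],
  [-1,0,-4,-14,0],
])

```text
time_s: 17.5
tool_pos: [0.5904, -0.1617, 0.2091]
orientation: [3.14, 0.002, 2.922]
force: [0.9, -0.2, -0.2]
finger_gap: 0.272
grip_force: 0.0
```

Run:
```python
from h import *
for i in range(4): arm.grab_frame("top")
print(arm.get_obs()["tool_pos"],d([.5596,-.1056,.17]))
```

```text
[ 0.58921778 -0.16192402  0.2059915 ] [4.12 4.85 3.6  0.  ]
```

Emit:
apply_moves([
  [-1,1,1.2,0.5,0],
  [-1,2,2.4,1.2,0],
  [-1,3,3.6,2,0],
  [-1,4.1,4.8,2.5,0],
  [-1,4.1,4.8,2.5,0],
  [-1,4.1,4.8,2.5,0],
  [-1,4.1,4.8,2.5,0],
  [-1,4.1,4.8,2.5,0],
])

```text
time_s: 18.37
tool_pos: [0.5603, -0.1083, 0.181]
orientation: [-3.141, -0.0, 2.92]
force: [0.7, 0.4, -0.5]
finger_gap: 1.0
grip_force: 0.0
```

Run:
```python
from h import *
for i in range(3): arm.grab_frame("top")
c,im,dp=grab("wrist"); cv2.imwrite("pics/g.png",im); o=arm.get_obs(); print(o["tool_pos"],o["finger_gap"],o["moment"],o["joint_positions"][6])
P=pts(c,dp,np.ones((384,512),bool)); near=lambda p,r:np.hypot(*(P[:,:2]-p).T)<r
k=P[near([.56,-.105],.04)&(P[:,2]>.110)&(P[:,2]<.12)]; q=cv2.minEnclosingCircle(k[:,:2].astype(np.float32)); print("knob",len(k),q,np.median(k,0))
look("wrist",{"knob_mark":.107,"collar_mark":.085,"knob_grip":.102,"clamp_pivot":.069})
print(d([*q[0],.087]))
a=P[near([.6,-.1],.08)&(P[:,2]>.072)&(P[:,2]<.079)]; print("arm",len(a),cv2.minAreaRect(a[:,:2].astype(np.float32)))
```

```text
[ 0.56035967 -0.10798778  0.18138139] 0.995347684747926 [ 0.04823703  0.01744112 -0.01078749] 1.4318135734316573
knob 1256 ((0.5588618516921997, -0.10552499443292618), 0.017143597826361656) [ 0.55791162 -0.10514528  0.11389015]
wrist knob_mark [(0.85, [251, 186], [0.5457, -0.1055, 0.107])]
wrist collar_mark [(0.66, [256, 181], [0.5486, -0.1016, 0.085]), (0.55, [251, 175], [0.5421, -0.1045, 0.085])]
wrist knob_grip [(0.97, [257, 200], [0.5598, -0.1039, 0.102])]
wrist clamp_pivot [(0.77, [275, 267], [0.6473, -0.1031, 0.069])]
[0.17 0.16 9.44 0.  ]
arm 1494 ((0.5994296669960022, -0.10070514678955078), (0.12163818627595901, 0.03300138935446739), 1.1292588710784912)
```

View pics/g.png

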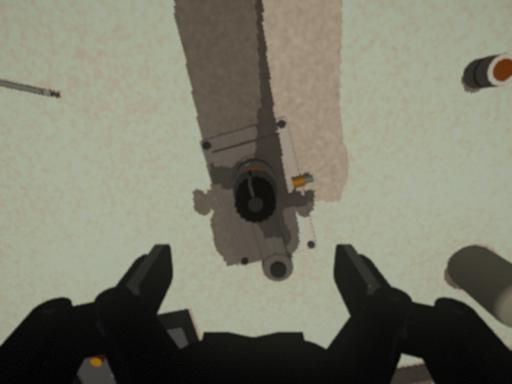

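The arm is home: the knob (257,200) sits over the pocket with its mark pointing towards the camera, (251,186). I'll lower and grip it.

Emit:
apply_moves([
  [-1,0.1,0.1,2,0],
  [-1,0.15,0.15,4.5,0],
  [-1,0.15,0.15,7,0],
  [-1,0.15,0.15,8.8,0],
  [-1,0.15,0.15,9.4,0],
  [-1,0.15,0.15,9.4,0],
  [-1,0.15,0.15,9.4,0],
  [-1,0.15,0.15,9.4,0],
])

```text
time_s: 19.43
tool_pos: [0.5602, -0.1056, 0.0887]
orientation: [3.141, 0.002, 2.921]
force: [0.9, -0.1, 0.1]
finger_gap: 1.003
grip_force: 0.0
```

Emit:
apply_moves([
  [0.1,0,0,0,0],
  [1,0,0,0,0],
  [1,0,0,0,0],
  [1,0,0,0,0],
  [1,0,0,0,0],
  [1,0,0,0,0],
  [1,0,0,0,0],
  [1,0,0,0,0],
], force=50)

```text
time_s: 20.1
tool_pos: [0.5591, -0.1059, 0.088]
orientation: [-3.141, 0.001, 2.921]
force: [-1.9, -1.3, 5.4]
finger_gap: 0.356
grip_force: 49.1
```

```bash
cat > st.py <<'E'
from h import *
o=arm.get_obs(); print("t",o["time_s"],o["tool_pos"].round(4),"yawdeg",np.degrees(o["orientation"][2]).round(2),"F",o["force"].round(2),"M",o["moment"].round(3),"j7",o["joint_positions"][6].round(4),o["joint_torque"][6].round(4),"gap",round(o["finger_gap"],3),round(o["grip_force"],1))
E
python3 st.py
```

```text
t 20.1 [ 0.5591 -0.1059  0.088 ] yawdeg 167.33 F [-1.94 -1.28  5.39] M [-0.096  0.421  0.034] j7 1.4056 -0.0341 gap 0.356 49.1
```

Emit:
apply_moves([
  [1,0,0,0,2],
  [1,0,0,0,4],
  [1,0,0,0,6],
  [1,0,0,0,8],
  [1,0,0,0,10],
  [1,0,0,0,12],
  [1,0,0,0,13],
  [1,0,0,0,14],
])

```text
time_s: 20.77
tool_pos: [0.5592, -0.1059, 0.088]
orientation: [-3.141, 0.001, 2.676]
force: [-2.4, -1.3, 6.2]
finger_gap: 0.358
grip_force: 48.9
```

```bash
python3 st.py
```

```text
t 20.7667 [ 0.5592 -0.1059  0.088 ] yawdeg 153.31 F [-2.4  -1.28  6.2 ] M [-0.14   0.355  0.175] j7 1.1957 0.0285 gap 0.358 48.9
```

Emit:
apply_moves([
  [1,0,0,0,1],
  [1,0,0,0,2],
  [1,0,0,0,3],
  [1,0,0,0,4],
  [1,0,0,0,5],
  [1,0,0,0,6],
  [1,0,0,0,7],
  [1,0,0,0,8],
])

```text
time_s: 21.43
tool_pos: [0.5592, -0.1059, 0.088]
orientation: [-3.141, 0.001, 2.536]
force: [-1.1, -1.0, 5.8]
finger_gap: 0.357
grip_force: 48.9
```

```bash
python3 st.py
```

```text
t 21.4333 [ 0.5592 -0.1059  0.088 ] yawdeg 145.32 F [-1.06 -1.02  5.84] M [-0.132  0.393  0.116] j7 1.0761 0.0603 gap 0.357 48.9
```

Emit:
apply_moves([
  [1,0,0,0,1],
  [1,0,0,0,2],
  [1,0,0,0,3],
  [1,0,0,0,4],
  [1,0,0,0,5],
  [1,0,0,0,6],
  [1,0,0,0,7],
  [1,0,0,0,8],
])

```text
time_s: 22.1
tool_pos: [0.5592, -0.1059, 0.088]
orientation: [-3.142, 0.001, 2.397]
force: [-1.4, -0.6, 5.4]
finger_gap: 0.358
grip_force: 48.9
```

```bash
python3 st.py
```

```text
t 22.1 [ 0.5592 -0.1059  0.088 ] yawdeg 137.32 F [-1.36 -0.61  5.38] M [-0.124  0.337  0.15 ] j7 0.9566 0.0602 gap 0.358 48.9
```

Emit:
apply_moves([
  [1,0,0,0,1],
  [1,0,0,0,2],
  [1,0,0,0,3],
  [1,0,0,0,4],
  [1,0,0,0,5],
  [1,0,0,0,6],
  [1,0,0,0,7],
  [1,0,0,0,8],
])

```text
time_s: 22.77
tool_pos: [0.5592, -0.1059, 0.088]
orientation: [3.142, 0.001, 2.257]
force: [-1.5, -0.4, 5.8]
finger_gap: 0.361
grip_force: 48.9
```

```bash
python3 st.py
```

```text
t 22.7667 [ 0.5592 -0.1059  0.088 ] yawdeg 129.32 F [-1.45 -0.43  5.77] M [-0.129  0.341  0.142] j7 0.8372 0.06 gap 0.361 48.9
```

Emit:
apply_moves([
  [1,0,0,0,1],
  [1,0,0,0,2],
  [1,0,0,0,3],
  [1,0,0,0,4],
  [1,0,0,0,5],
  [1,0,0,0,6],
  [1,0,0,0,7],
  [1,0,0,0,8],
])

```text
time_s: 23.43
tool_pos: [0.5592, -0.1059, 0.088]
orientation: [3.141, 0.001, 2.117]
force: [-1.6, -0.8, 6.3]
finger_gap: 0.36
grip_force: 48.9
```

```bash
python3 st.py
python3 - <<'E'
from h import *
c,im,dp=grab("wrist"); cv2.imwrite("pics/h.png",cv2.resize(im[140:240,200:310],None,fx=5,fy=5))
look("wrist",{"knob_mark":.107,"collar_mark":.085,"knob_grip":.102})
m=[]
for i in range(4): arm.grab_frame("wrist"); m.append(arm.get_obs()["moment"][2].round(3))
print(m)
E
```

```text
t 23.4333 [ 0.5592 -0.1059  0.088 ] yawdeg 121.32 F [-1.57 -0.82  6.28] M [-0.174  0.346  0.199] j7 0.7179 0.0598 gap 0.36 48.9
wrist knob_mark [(0.74, [242, 243], [0.5482, -0.0973, 0.107])]
wrist collar_mark [(0.81, [248, 216], [0.5473, -0.0912, 0.085])]
wrist knob_grip []
[np.float64(-0.015), np.float64(-0.041), np.float64(0.028), np.float64(0.001)]
```

View pics/h.png

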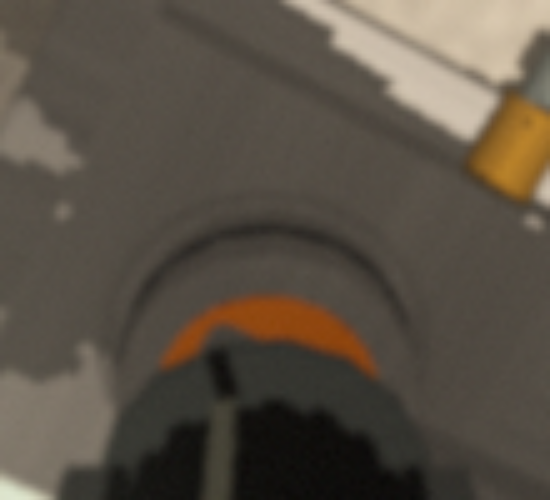

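The crop shows the black collar mark at (222,370) in line with the white knob mark at (220,440), so no slip yet. I'll continue.

Emit:
apply_moves([
  [1,0,0,0,1],
  [1,0,0,0,2],
  [1,0,0,0,3],
  [1,0,0,0,4],
  [1,0,0,0,5],
  [1,0,0,0,6],
  [1,0,0,0,7],
  [1,0,0,0,8],
])

```text
time_s: 24.5
tool_pos: [0.5592, -0.1059, 0.088]
orientation: [3.141, 0.001, 1.978]
force: [-1.3, -0.9, 6.3]
finger_gap: 0.355
grip_force: 48.9
```

```bash
python3 st.py
```

```text
t 24.5 [ 0.5592 -0.1059  0.088 ] yawdeg 113.32 F [-1.32 -0.9   6.33] M [-0.216  0.34   0.196] j7 0.5986 0.0595 gap 0.355 48.9
```

Emit:
apply_moves([
  [1,0,0,0,1],
  [1,0,0,0,2],
  [1,0,0,0,3],
  [1,0,0,0,4],
  [1,0,0,0,5],
  [1,0,0,0,6],
  [1,0,0,0,7],
  [1,0,0,0,8],
])

```text
time_s: 25.17
tool_pos: [0.5592, -0.1059, 0.088]
orientation: [3.141, 0.001, 1.838]
force: [-1.7, -1.1, 5.9]
finger_gap: 0.356
grip_force: 48.9
```

```bash
python3 st.py
```

```text
t 25.1667 [ 0.5592 -0.1059  0.088 ] yawdeg 105.32 F [-1.73 -1.13  5.91] M [-0.228  0.332  0.164] j7 0.4796 0.0592 gap 0.356 48.9
```

Emit:
apply_moves([
  [1,0,0,0,1],
  [1,0,0,0,2],
  [1,0,0,0,3],
  [1,0,0,0,4],
  [1,0,0,0,5],
  [1,0,0,0,6],
  [1,0,0,0,7],
  [1,0,0,0,8],
])

```text
time_s: 25.83
tool_pos: [0.5592, -0.1059, 0.0881]
orientation: [3.141, 0.001, 1.699]
force: [-1.9, -1.0, 6.8]
finger_gap: 0.359
grip_force: 49.1
```

```bash
python3 st.py
```

```text
t 25.8333 [ 0.5592 -0.1059  0.0881] yawdeg 97.33 F [-1.91 -1.04  6.81] M [-0.179  0.494  0.282] j7 0.3608 -0.029 gap 0.359 49.1
```

Emit:
apply_moves([
  [1,0,0,0,1],
  [1,0,0,0,2],
  [1,0,0,0,3],
  [1,0,0,0,4],
  [1,0,0,0,5],
  [1,0,0,0,6],
  [1,0,0,0,7],
  [1,0,0,0,8],
])

```text
time_s: 26.5
tool_pos: [0.5593, -0.1059, 0.0883]
orientation: [3.141, 0.001, 1.559]
force: [-2.5, -0.6, 8.9]
finger_gap: 0.359
grip_force: 49.2
```

```bash
python3 st.py
```

```text
t 26.5 [ 0.5593 -0.1059  0.0883] yawdeg 89.35 F [-2.52 -0.55  8.88] M [-0.225  0.58   0.302] j7 0.2421 -0.1043 gap 0.359 49.2
```

```bash
cat > mark.py <<'E'
from h import *
c,im,dp=grab("wrist"); g=cv2.GaussianBlur(cv2.cvtColor(im,cv2.COLOR_BGR2GRAY),(3,3),0).astype(int)
for r in (209,211,213,215,217): print(r,"dark",228+np.argmin(g[r,228:268]),g[r,228:268].min(),end="; ")
print()
for r in (221,224,227,230,233,236): print(r,"bright",230+np.argmax(g[r,230:262]),g[r,230:262].max(),end="; ")
print(); look("wrist",{"knob_mark":.107,"collar_mark":.085})
cv2.imwrite("pics/m%d.png"%(arm.get_obs()["time_s"]*100),cv2.resize(im[190:245,215:280],None,fx=8,fy=8,interpolation=2))
E
python3 mark.py; ls pics
```

```text
209 dark 254 55; 211 dark 242 25; 213 dark 242 22; 215 dark 243 21; 217 dark 244 22; 
221 bright 244 67; 224 bright 244 71; 227 bright 244 70; 230 bright 243 71; 233 bright 243 71; 236 bright 243 70; 
wrist knob_mark [(0.93, [244, 244], [0.5548, -0.0935, 0.107])]
wrist collar_mark [(0.64, [245, 214], [0.5551, -0.0861, 0.085]), (0.23, [254, 215], [0.5602, -0.0871, 0.085])]
a.png
b.png
c.png
d.png
e.png
f.png
g.png
h.png
m2665.png
```

No slip yet (the dark mark is still in line). Smaller steps from here.

Emit:
apply_moves([
  [1,0,0,0,1],
  [1,0,0,0,2],
  [1,0,0,0,3],
  [1,0,0,0,4],
  [1,0,0,0,5],
  [1,0,0,0,6],
  [1,0,0,0,6],
  [1,0,0,0,6],
])

```text
time_s: 27.32
tool_pos: [0.5593, -0.1059, 0.0883]
orientation: [3.141, 0.0, 1.455]
force: [-2.1, -0.6, 8.8]
finger_gap: 0.362
grip_force: 49.3
```

```bash
python3 st.py; python3 mark.py
```

```text
t 27.3167 [ 0.5593 -0.1059  0.0883] yawdeg 83.36 F [-2.08 -0.62  8.8 ] M [-0.192  0.582  0.108] j7 0.1535 -0.1897 gap 0.362 49.3
209 dark 251 55; 211 dark 239 41; 213 dark 239 21; 215 dark 240 22; 217 dark 241 22; 
221 bright 244 67; 224 bright 244 70; 227 bright 243 70; 230 bright 243 71; 233 bright 243 71; 236 bright 243 71; 
wrist knob_mark [(0.72, [248, 242], [0.5582, -0.0922, 0.107])]
wrist collar_mark [(0.67, [243, 218], [0.5557, -0.0882, 0.085])]
```

The dark mark has moved 3 px, about 1.7 mm: the slip has begun. One more small turn gives a safe margin.

Emit:
apply_moves([
  [1,0,0,0,1],
  [1,0,0,0,2],
  [1,0,0,0,3],
  [1,0,0,0,4],
  [1,0,0,0,5],
  [1,0,0,0,6],
  [1,0,0,0,7],
  [1,0,0,0,7],
])

```text
time_s: 28.13
tool_pos: [0.5593, -0.1059, 0.0883]
orientation: [3.141, 0.0, 1.332]
force: [-2.3, -0.0, 8.6]
finger_gap: 0.357
grip_force: 49.3
```

```bash
python3 st.py; python3 mark.py; ls pics/m*
```

```text
t 28.1333 [ 0.5593 -0.1059  0.0883] yawdeg 76.34 F [-2.26 -0.02  8.56] M [-0.151  0.597  0.229] j7 0.0493 -0.3842 gap 0.357 49.3
209 dark 248 56; 211 dark 264 53; 213 dark 236 38; 215 dark 235 22; 217 dark 236 23; 
221 bright 244 68; 224 bright 244 70; 227 bright 244 70; 230 bright 243 71; 233 bright 243 71; 236 bright 243 71; 
wrist knob_mark [(0.69, [247, 243], [0.5592, -0.0926, 0.107])]
wrist collar_mark [(0.81, [240, 221], [0.5555, -0.0889, 0.085])]
pics/m2665.png
pics/m2746.png
pics/m2828.png
```

About 8 px, roughly 4 mm or 13 degrees, which is in range. I'll release and rise.

Emit:
apply_moves([
  [-1,0,0,0,0],
  [-1,0,0,0,0],
  [-1,0,0,0,0],
  [-1,0,0,0,0],
  [-1,0,0,0,0],
  [-1,0,0,0,0],
  [-1,0,0,-0.5,0],
  [-1,0,0,-1.5,0],
])

```text
time_s: 28.95
tool_pos: [0.5579, -0.1053, 0.1016]
orientation: [-3.139, 0.0, 1.332]
force: [-1.0, -0.1, -0.5]
finger_gap: 0.999
grip_force: 0.0
```

Emit:
apply_moves([
  [-1,0,0,-2,0],
  [-1,0,0,-4,0],
  [-1,0,0,-7,0],
  [-1,0,0,-9,0],
  [-1,0,0,-10,0],
  [-1,0,0,-10,0],
  [-1,0,0,-10,0],
  [-1,0,0,-10,0],
])

```text
time_s: 29.62
tool_pos: [0.558, -0.1052, 0.2011]
orientation: [-3.139, 0.0, 1.333]
force: [0.1, -0.3, -0.9]
finger_gap: 1.0
grip_force: 0.0
```

```bash
python3 st.py
python3 - <<'E'
from h import *
for i in range(3): arm.grab_frame("top")
c,im,dp=grab("wrist"); cv2.imwrite("pics/z.png",cv2.resize(im[150:250,195:315],None,fx=6,fy=6,interpolation=2))
look("wrist",{"knob_mark":.107,"collar_mark":.085,"knob_grip":.102,"clamp_pivot":.069})
P=pts(c,dp,np.ones((384,512),bool)); k=P[(np.hypot(*(P[:,:2]-[.56,-.105]).T)<.04)&(P[:,2]>.110)&(P[:,2]<.12)]; print(cv2.minEnclosingCircle(k[:,:2].astype(np.float32)),np.median(k[:,2]))
E
```

```text
t 29.6167 [ 0.558  -0.1052  0.2011] yawdeg 76.36 F [ 0.1  -0.32 -0.88] M [-0.04  -0.012 -0.06 ] j7 0.0045 -0.0009 gap 1.0 0.0
wrist knob_mark [(0.86, [251, 182], [0.5594, -0.0917, 0.107])]
wrist collar_mark [(0.82, [246, 173], [0.5553, -0.0879, 0.085])]
wrist knob_grip [(0.77, [258, 195], [0.5623, -0.1063, 0.102])]
wrist clamp_pivot [(0.92, [336, 160], [0.644, -0.0997, 0.069])]
((0.5585476756095886, -0.10513000190258026), 0.016962360590696335) 0.11389384334366284
```

View pics/z.png

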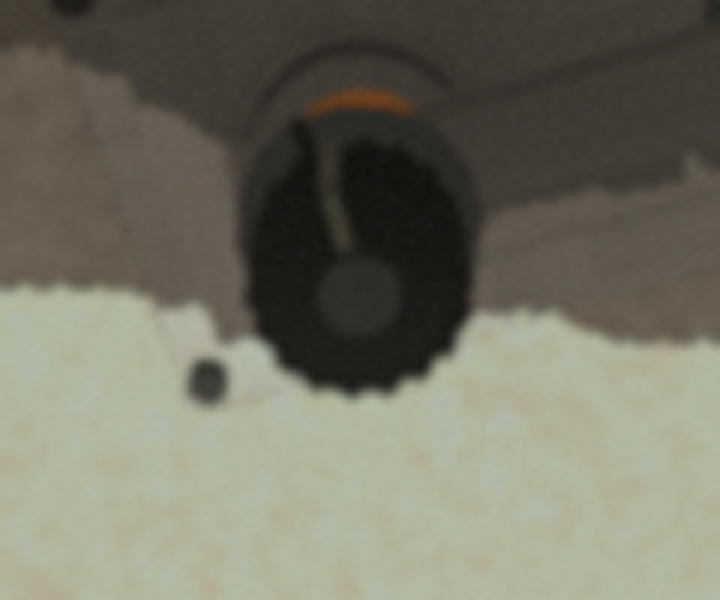

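The black mark at (303,135) sits beside the white one at (326,160), about 4 mm apart. The knob is still centred over the pocket and the hand is clear.

```bash
python3 -c "
from station import arm
print(arm.sign_off())"
```

```text
the job is handed in; nothing more can be done
None
```

The job is handed in: the cartridge is seated in the pocket, the clamp arm is home against its stop, and the clutch has slipped about 4 mm between the marks (roughly 13 degrees) with the hand clear; the hand-in returned no verdict, and I did not re-measure the bystanders.

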